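Unlock the parts cabinet and hold its lid at 50 degrees

ROBOT

A 6-joint arm with a two-finger parallel gripper is mounted at the origin on the work surface. World frame = base frame: x ahead of the robot, y to its left, z up, the work surface at z = 0. Lengths are in m, angles in rad, forces in N, time in s.
With the tool pointing down it reaches from about 0.3 to 0.825 m from the base axis. Payload 5.4 kg.
Tool frame: the origin (TCP) lies at the very end of the fingers, on their centre line; the grasp point (between the pads) lies 19 mm behind it (manip.pinch_z is the distance from the TCP to the grasp point, in m); z points along the fingers, y is the line along which they close (so a half turn about z gives the same grasp; the last joint's range is limited). The gripper opens to 92 mm and grips with 3 to 60 N. Pads are 20 mm wide; open, the fingers measure 128 mm over their backs; the gripper's body (75 mm by 189 mm) begins 69 mm behind the grasp point.
Start: joints at [0.951, 0.158, 1.597, -0, 1.386, -0.21], TCP at [0.229, 0.527, 0.215] pointing down, gripper open.
Joint ranges: [-2.91, 2.91], [-0.94, 2.29], [0.18, 2.7], [-1.29, 4.43], [0.17, 2.64], [-3, 3]. Speed limits (rad/s): [2.57, 2.57, 3.14, 3.14, 3.14, 3.14].

INTERFACE

Orientations are given as a unit quaternion [w, x, y, z].
In Python, from plant import manip gives the robot as it stands.
- The arm moves only by the tool play_rows, never from a script. Its argument "increments" is a list of rows, each an object of numbers: "claw": the finger opening in mm, from 0 to 91.9; "tx", "ty", "tz": the shift along the tool's x, y, z in mm; "turn": the turn about the tool's z in rad. A call has 1 to 20 rows; each row is the pose to reach, as a shift and turn from the pose commanded when the call began, along the tool's axes at that moment; what a row does not reach only later rows make up. A row lasts 1/8 s, in which the tool goes at most 62.5 mm and 10.7 degrees, less where a joint would pass 70% of its speed; a pose out of reach is approached as far as the arm can. A call with a gripper value outside its range is refused whole. The fingers move at their own pace and stop on an object; the grip force is fixed at half the most. Time passes only in rows, so rows that repeat a pose let the fingers close. It gives the time, the measured TCP pose, the force, the opening and the grip force at its end, in the units of the state.
- manip.get_obs(): the state, without advancing time (a new reading comes with each control period).
- manip.get_image(name): name is "side" or "top" or "wrist"; returns a dict with "frame" (384x512x3 uint8, red, green, blue), "fx", "fy", "cx", "cy" (pixels), "camera_from_world" (4x4, takes a point from world to camera coordinates). Camera axes: x right, y down, z forward; pixel columns grow to the right and rows downward; lengths in m; the calibration is good to about 2 mm. A picture is of the moment at which its call begins. There is no depth.
- manip.sign_off(): hands the job in; it is judged then, once.
The state is a dict: "t": time; "joint_pos": joint angles; "joint_velocities": joint speeds; "tau": joint torques, N m; "eef_pos": TCP position; "tool_rot": TCP orientation; "force": force on the tool from outside, world axes, zero at the start; "ft_torque": the same for the moment, N m; "width": finger opening in m; "finger_force": force on a finger pad.
Only numpy, scipy, OpenCV 4.12 (cv2) and the standard library are available. Lean on these libraries where they do the work, as an engineer would, in place of code of your own. Each camera call takes 0.05 s, during which the arm holds its last target. There are 200 camera calls.

TASK

Turn the key in the lid of the grey steel parts cabinet clockwise until you feel it come up against its stop and leave it there, then take the lid by its bar handle and raise it to 50 degrees (give or take five) without letting it drop, so that a colleague can put the warning wheels away. The lid has no stay and falls shut by itself, so finish while still holding it by the handle, quite still, at that angle; leave the other things on the bench where they are.

Things in the scene. Friction and masses are not known exactly. Their poses are not given: they have to be found in the camera images.
- cabinet: Grey steel parts cabinet, fixed to the bench, 300 wide (y) x 220 deep (x) x 120 high with its lid shut; place and yaw vary. Origin: centre of its underside; x points to its hinged rear, away from the robot, z up. Its lid is a shallow pan with 25 mm skirts at front and sides, with a key standing in a cam lock in its top at cabinet x = -80, y = -95 mm, and a bar handle on its front skirt.
- lid (a joint): Lid opening angle in rad: 0 shut, grows as the front edge is lifted, 0.873 = 50 degrees, end of travel 1.9. The lid weighs 0.5 to 1.0 kg (hidden), has no stay or spring and falls shut when let go. The lock's cam keeps it shut until the key is turned past about 1.3 rad.
- key (a joint): Turn of the key in rad, clockwise seen from above: 0 locked, 1.57 against its end stop, fully unlocked; starts between 0 and 0.3. Takes about 0.05 N m to turn and stays where it is left; the stop is rigid.
- key_grip (a point): Middle of the key's red plastic bow, 25 mm above the lid's top face. The bow is an upright block 25 wide x 9 thick x 26 high (12 to 38 mm above the lid) over a steel rosette 30 mm across. Axes turn with the key: x along the bow's width, y across its thickness, z up the turning axis. At key 0 the width lies along the cabinet's x.
- handle (a point): Steel bar handle on the lid's front skirt; origin: middle of the bar. The round bar is 12 mm thick, 110 mm long along its y (the cabinet's y), 40 mm clear of the skirt, with a leg at each end. Lid shut, its middle is at cabinet x = -159, y = +20, height 106 mm; it swings with the lid. Being round, it turns between finger pads that keep pointing down.
- hinge (a point): Point on the lid's hinge axis level with the middle of the bar: cabinet x = +110, y = +20, height 112 mm, so the shut bar is 269 mm in front of and 6 mm below it. Axes turn with the lid (y is the hinge axis, along the cabinet's y).
- wheel0: Brass warning wheel 35 mm across on a steel arbor, 27 high, standing in a compartment of the aluminium gear tray (220 x 160 x 22, on one side of the bench). Origin: underside. Leave alone.
- wheel1: Second brass warning wheel, alike, in the tray. Leave alone.
- wheel2: Third brass warning wheel, alike, in the tray. Leave alone.
- wheel3: Fourth brass warning wheel, alike, in the tray. Leave alone.
- brush: Bench brush with a stainless steel handle lying on the bench along its x, about 30 mm high. Leave alone.
- pinion_cube: Clear acrylic cube, 50 mm, with nine steel pinions inside; origin under its centre. Leave alone.
- loupe: Black watchmaker's eye loupe, 36 mm across, 34 high, standing on the bench. Leave alone.

How it is judged:
By the outcome, as a careful person would: the job done as asked, in the order asked, and still so for the second after the job is handed in, while the arm keeps its last pose, push and grip.
It also fails if it takes over 54 s, if anything falls off the work surface, if the arm or the gripper's body presses on something with over 40 N, if the wrist force passes 120 N, or if a joint passes its speed limit or range.

## Working session

There is one attempt and no reset: what is moved stays moved. The work goes in short steps, Python scripts to look and compute and a tool call to move; the robot and the scene stay as the last step left them, time stands still between calls to the robot, and variables do not carry over. Pictures are saved under pics/ and viewed, at most 10 in all, crops included, and the job is handed in when it is done.

Besides the shell and the picture viewer there is one more tool, called after ">>>" as name(argument=value, ...) on one line, values as JSON. play_rows: Moves the arm, as the interface text tells. Its arguments: {"type":"object","properties":{"increments":{"type":"array"}},"required":["increments"]}

```bash
mkdir -p pics && cat > h.py <<'E'
import numpy as np, cv2, pickle
from plant import manip
def snap(name, f):
    im=manip.get_image(name); cv2.imwrite('pics/'+f+'.png', im['frame'][:,:,::-1]); pickle.dump(im,open('pics/'+f+'.pkl','wb')); return im
def ray(im,u,v,z):
    M=np.array(im['camera_from_world']); R,t=M[:3,:3],M[:3,3]
    c=-R.T@t; d=R.T@np.array([(u-im['cx'])/im['fx'],(v-im['cy'])/im['fy'],1.]); return c+d*(z-c[2])/d[2]
def proj(im,p):
    M=np.array(im['camera_from_world']); q=M[:3,:3]@np.array(p)+M[:3,3]; return np.array([im['fx']*q[0]/q[2]+im['cx'],im['fy']*q[1]/q[2]+im['cy']])
E
python3 - <<'E'
from h import *
a=snap('top','top0'); b=snap('side','side0')
print(manip.get_obs())
cv2.imwrite('pics/both.png',cv2.resize(np.vstack([a['frame'],b['frame']])[:,:,::-1],(400,600),interpolation=cv2.INTER_AREA))
E
```

```text
{'t': 0.1, 'joint_pos': array([ 9.50921775e-01,  1.59008115e-01,  1.59808162e+00, -1.59622862e-05,
        1.38620944e+00, -2.10080301e-01]), 'joint_velocities': array([ 2.23233538e-03, -6.58100870e-04, -2.31933529e-03,  2.60495014e-04,
       -6.85422457e-05,  2.02421329e-04]), 'tau': array([-4.01822272e-04, -3.86506784e+01, -3.22958457e+01,  7.03577721e-02,
        3.39300348e-02, -5.82231291e-05]), 'eef_pos': array([0.22877171, 0.52691783, 0.21371734]), 'tool_rot': array([-3.36829555e-04,  2.03464923e-01,  9.79081864e-01, -7.84002199e-04]), 'force': array([-0.06746459, -0.89254564, -0.08664834]), 'ft_torque': array([-1.78366433e-02,  9.07761630e-05,  2.21384321e-04]), 'finger_force': 0.0, 'width': 0.09180423102176964}
```

View pics/top0.png

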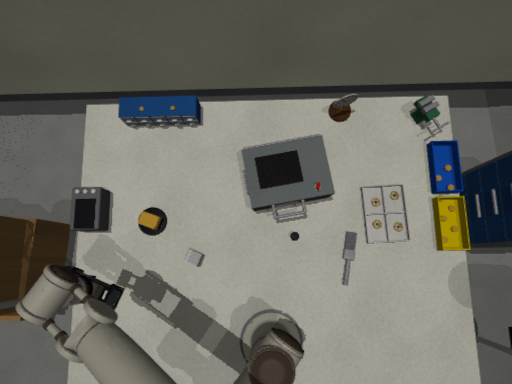

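View pics/side0.png

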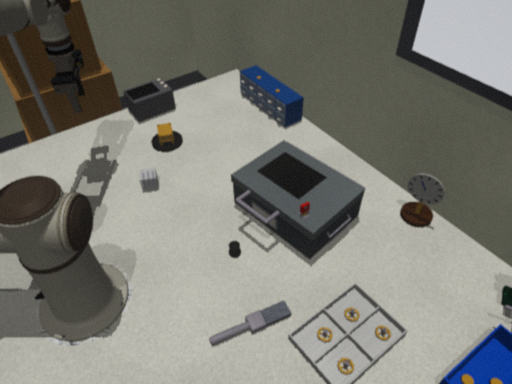

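The top view shows the cabinet at px (243–332, 135–211), the red key at (318,186) and the handle bar near (290,216). The side view has the key at (305,208) and the handle at (258,207). I'll zoom in for accurate corners.

```bash
python3 - <<'E'
from h import *
a=pickle.load(open('pics/top0.pkl','rb'));b=pickle.load(open('pics/side0.pkl','rb'))
A=cv2.resize(a['frame'][128:228,237:337],(600,600),interpolation=cv2.INTER_CUBIC)
B=cv2.resize(b['frame'][138:258,225:370],(725,600),interpolation=cv2.INTER_CUBIC)
cv2.imwrite('pics/ca.png',A[:,:,::-1]);cv2.imwrite('pics/cb.png',B[:,:,::-1])
for im in(a,b):
    f=im['frame'].astype(int); m=(f[...,0]>110)&(f[...,1]<70)&(f[...,2]<70); m[:130]=0;m[230:]=0;m[:,:230]=0;m[:,360:]=0
    v,u=np.nonzero(m); print(u.mean(),v.mean(),len(u),ray(im,u.mean(),v.mean(),.145), im['fx'])
E
```

```text
318.05555555555554 184.77777777777777 18 [ 0.55421881 -0.18065621  0.145     ] 369.0162573027157
304.32 203.88 25 [ 0.55899337 -0.17308277  0.145     ] 411.5983844861577
```

View pics/ca.png

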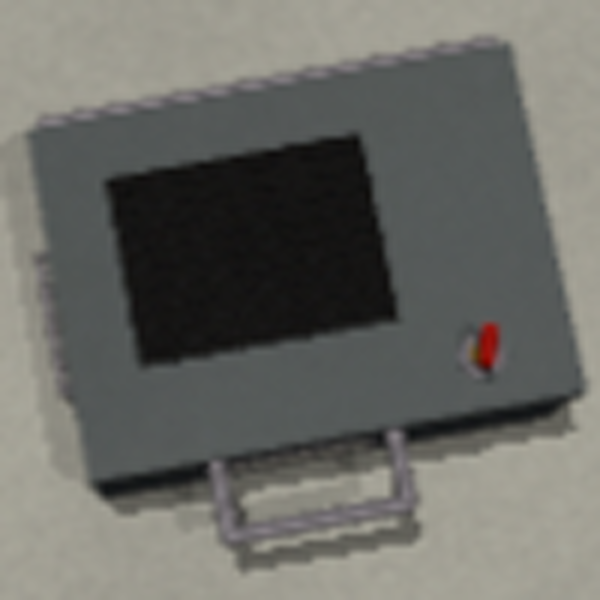

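View pics/cb.png

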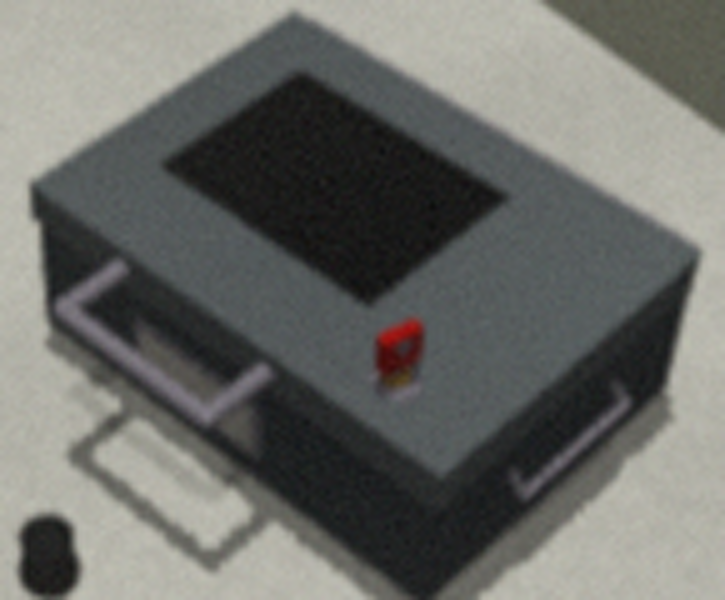

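Both crops are clear. The top crop has lid corners (33,125), (508,42), (583,393), (95,482) and bar ends (232,536), (405,508). The side crop has corners (295,12), (35,185), (443,475), (698,255) and bar ends (65,305), (210,418). Next I'll fit the pose.

```bash
cat >> h.py <<'E'
def c2w(P,p):
    c,s=np.cos(P[2]),np.sin(P[2]); return np.array([P[0]+c*p[0]-s*p[1],P[1]+s*p[0]+c*p[1],p[2]])
def plan(xyz,yaw_close):
    """target tool pointing down, closing axis at world yaw; returns tool-frame shift (mm) + turn from the present pose"""
    from scipy.spatial.transform import Rotation as Rn
    o=manip.get_obs(); q=o['tool_rot']; R=Rn.from_quat([q[1],q[2],q[3],q[0]]).as_matrix()
    d=R.T@(np.array(xyz)-o['eef_pos'])*1000
    cur=np.arctan2(R[1,1],R[0,1]); dt=-(yaw_close-cur); dt=(dt+np.pi/2)%np.pi-np.pi/2
    return d.round(1),round(dt,3)
E
python3 - <<'E'
from h import *
from scipy.optimize import least_squares
a=pickle.load(open('pics/top0.pkl','rb'));b=pickle.load(open('pics/side0.pkl','rb'))
C=[(.11,.15,.12),(.11,-.15,.12),(-.11,-.15,.12),(-.11,.15,.12),(-.159,.069,.106),(-.159,-.029,.106)]
ta=np.array([(33,125),(508,42),(583,393),(95,482),(232,536),(405,508)])/6+[236.6,127.6]
tb=np.array([(295,12),(698,255),(443,475),(35,185),(65,305),(210,418)])/5+[224.6,137.6]
def f(P): return np.r_[[proj(a,c2w(P,p))-q for p,q in zip(C,ta)],[proj(b,c2w(P,p))-q for p,q in zip(C,tb)]].ravel()
r=least_squares(f,[.62,-.1,.2],loss='soft_l1');P=r.x;print(P,f(P).round(1).reshape(-1,2).tolist())
np.save('P.npy',P)
k=c2w(P,(-.08,-.095,.145));print('key',k,'handle',c2w(P,(-.159,.02,.106)),'hinge',c2w(P,(.11,.02,.112)))
print(proj(a,k),proj(b,k))
# hover over key, closing axis = bow thickness (cab y at key 0)
print(plan([k[0],k[1],.26],P[2]+np.pi/2), manip.get_obs()['joint_pos'])
E
```

```text
[ 0.61459151 -0.0757482   0.16014061] [[0.1, 0.9], [0.4, 0.4], [0.5, -0.8], [0.1, -0.7], [1.9, 0.1], [-0.4, -0.2], [0.3, 0.0], [0.3, -0.9], [-0.7, -0.4], [-0.2, -0.4], [0.6, 2.4], [-2.8, -0.9]]
key [ 0.55076354 -0.18228922  0.145     ] handle [ 0.4544368  -0.08135777  0.106     ] hinge [ 0.71999491 -0.03846383  0.112     ]
[318.56054223 185.72033388] [304.16997131 207.42576025]
(array([-577.9, -522.3,  -45.6]), np.float64(-0.57)) [ 9.50921775e-01  1.59008115e-01  1.59808162e+00 -1.59622862e-05
  1.38620944e+00 -2.10080301e-01]
```

>>> play_rows(increments=[{"tx":-40,"ty":-36,"tz":-46,"turn":-0.04,"claw":60},{"tx":-80,"ty":-72,"tz":-46,"turn":-0.08},{"tx":-120,"ty":-108,"tz":-46,"turn":-0.12},{"tx":-160,"ty":-144,"tz":-46,"turn":-0.16},{"tx":-200,"ty":-180,"tz":-46,"turn":-0.2},{"tx":-240,"ty":-216,"tz":-46,"turn":-0.24},{"tx":-280,"ty":-252,"tz":-46,"turn":-0.28},{"tx":-320,"ty":-288,"tz":-46,"turn":-0.32},{"tx":-360,"ty":-324,"tz":-46,"turn":-0.36},{"tx":-400,"ty":-360,"tz":-46,"turn":-0.4},{"tx":-440,"ty":-396,"tz":-46,"turn":-0.44},{"tx":-480,"ty":-432,"tz":-46,"turn":-0.48},{"tx":-520,"ty":-468,"tz":-46,"turn":-0.52},{"tx":-555,"ty":-502,"tz":-46,"turn":-0.55},{"tx":-578,"ty":-522,"tz":-46,"turn":-0.57},{"tx":-578,"ty":-522,"tz":-46,"turn":-0.57,"claw":60},{"tx":-578,"ty":-522,"tz":-46,"turn":-0.57,"claw":60}])

```text
$.increments[1]: bad value
```

```bash
python3 - <<'E'
from h import *
P=np.load('P.npy');k=c2w(P,(-.08,-.095,.145))
a=snap('wrist','w1'); print(plan([k[0],k[1],.13],P[2]+np.pi/2));o=manip.get_obs();print(o['t'],o['eef_pos'],o['joint_pos'],o['width'])
print('bow centre/top px',proj(a,k),proj(a,k+[0,0,.013]),'handle px',proj(a,c2w(P,(-.159,.02,.106))))
E
```

```text
(array([-577.9, -522.2,   84.4]), np.float64(-0.57))
0.15 [0.2288225  0.52699101 0.21384924] [ 9.50907484e-01  1.58921391e-01  1.59791552e+00  1.30866202e-05
  1.38620082e+00 -2.10100562e-01] 0.09189856282817563
bow centre/top px [-161.16928144  633.91141548] [-173.56052709  650.37015005] handle px [-119.25811925  528.7585147 ]
```

View pics/w1.png

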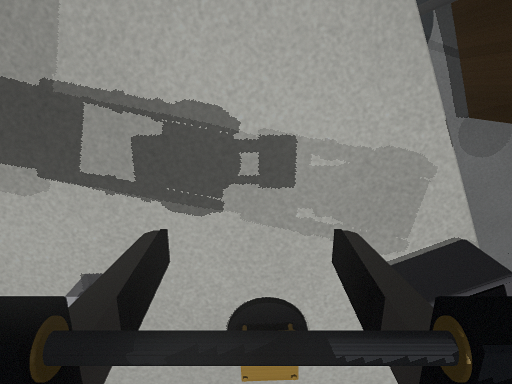

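The call was refused because every row needs all its fields, so the picture only shows the start pose: fingers at the bottom, bench below. I'll resend it with full rows.

>>> play_rows(increments=[{"tx":-40,"ty":-36,"tz":-46,"turn":-0.04,"claw":60},{"tx":-80,"ty":-72,"tz":-46,"turn":-0.08,"claw":60},{"tx":-120,"ty":-108,"tz":-46,"turn":-0.12,"claw":60},{"tx":-160,"ty":-144,"tz":-46,"turn":-0.16,"claw":60},{"tx":-200,"ty":-180,"tz":-46,"turn":-0.2,"claw":60},{"tx":-240,"ty":-216,"tz":-46,"turn":-0.24,"claw":60},{"tx":-280,"ty":-252,"tz":-46,"turn":-0.28,"claw":60},{"tx":-320,"ty":-288,"tz":-46,"turn":-0.32,"claw":60},{"tx":-360,"ty":-324,"tz":-46,"turn":-0.36,"claw":60},{"tx":-400,"ty":-360,"tz":-46,"turn":-0.4,"claw":60},{"tx":-440,"ty":-396,"tz":-46,"turn":-0.44,"claw":60},{"tx":-480,"ty":-432,"tz":-46,"turn":-0.48,"claw":60},{"tx":-520,"ty":-468,"tz":-46,"turn":-0.52,"claw":60},{"tx":-555,"ty":-502,"tz":-46,"turn":-0.55,"claw":60},{"tx":-578,"ty":-522,"tz":-46,"turn":-0.57,"claw":60},{"tx":-578,"ty":-522,"tz":-46,"turn":-0.57,"claw":60},{"tx":-578,"ty":-522,"tz":-46,"turn":-0.57,"claw":60}])

```text
t: 2.28
eef_pos: [0.5509, -0.1809, 0.2603]
tool_rot: [-0.0, -0.08, 0.997, 0.0]
force: [0.3, 0.0, 1.1]
width: 0.06
finger_force: 0.0
```

```bash
python3 - <<'E'
from h import *
P=np.load('P.npy');k=c2w(P,(-.08,-.095,.145))
a=snap('wrist','w2'); print(plan([k[0],k[1],.13],P[2]+np.pi/2));o=manip.get_obs();print(o['t'],o['eef_pos'],o['joint_pos'],o['width'])
print('bow centre/top px',proj(a,k),proj(a,k+[0,0,.013]),'handle px',proj(a,c2w(P,(-.159,.02,.106))))
E
```

```text
(array([  0.4,  -1.7, 130.5]), np.float64(0.001))
2.325 [ 0.55095352 -0.1806145   0.26051156] [-5.25236422e-01  1.43851997e-01  1.52268985e+00  2.77977365e-04
  1.47565349e+00 -2.25697758e+00] 0.06022327909770989
bow centre/top px [249.63767624 186.43731793] [249.62990308 190.77036458] handle px [373.51427844  92.93147527]
```

View pics/w2.png

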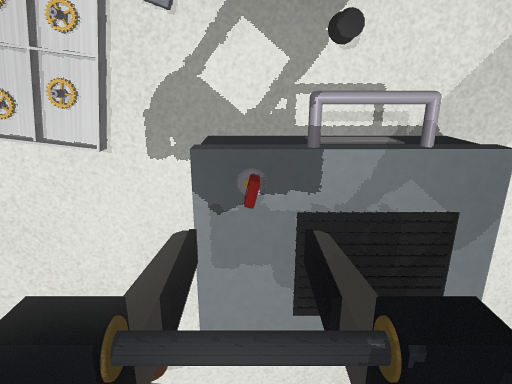

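The wrist view shows the rosette at (251,183) and the red bow running from (256,175) to (249,207). The bar's ends are at (316,97) and (435,97), and the lid's front-right corner is at (193,146). I'll refine the cabinet pose and key angle from these.

```bash
python3 - <<'E'
from h import *
from scipy.optimize import minimize,least_squares
w=pickle.load(open('pics/w2.pkl','rb'))
C=[(-.11,-.15,.12),(-.159,.069,.106),(-.159,-.029,.106),(-.08,-.095,.121)]
T=np.array([(193,146),(435,97),(316,97),(251,182.5)])
f=lambda P:np.ravel([proj(w,c2w(P,p))-q for p,q in zip(C,T)])
P0=np.load('P.npy');print(f(P0).round(1));r=least_squares(f,P0);P=r.x;print(P,f(P).round(1))
fr=w['frame'].astype(int);m=(fr[...,0]>90)&(fr[...,1]<60)&(fr[...,2]<60);m[230:]=0
v,u=np.nonzero(m);print('red',u.mean(),v.mean(),len(u),u.min(),u.max(),v.min(),v.max())
B=np.array([(x,y,z) for x in(-.0125,.0125) for y in(-.0045,.0045) for z in(-.013,.013)])
def cost(q):
    c,s=np.cos(P[2]-q[2]),np.sin(P[2]-q[2])
    pts=np.array([proj(w,(q[0]+c*x-s*y,q[1]+s*x+c*y,.145+z)) for x,y,z in B])
    k=np.zeros(m.shape,np.uint8);cv2.fillConvexPoly(k,cv2.convexHull((pts*16).round().astype(np.int32)),1,shift=4)
    return 1-(k.astype(bool)&m).sum()/(k.astype(bool)|m).sum()
best=min((minimize(cost,[*c2w(P,(-.08,-.095,0))[:2],t],method='Nelder-Mead',options=dict(initial_simplex=[[*(c2w(P,(-.08,-.095,0))[:2]+d),t+e] for d,e in(((0,0),0),((.003,0),.05),((0,.003),.05),((-.003,-.003),-.08))])) for t in(0,.1,.2,.3)),key=lambda r:r.fun)
print('key fit',best.x,best.fun,'model',c2w(P,(-.08,-.095,0)))
np.save('P2.npy',P);x=best.x
print(plan([x[0],x[1],.13],P[2]-x[2]+np.pi/2),'handle',c2w(P,(-.159,.02,.106)))
E
```

```text
[-2.4  1.9 -8.8 -4.   4.8 -4.1 -1.3 -3.2]
[ 0.61733512 -0.07529658  0.1445461 ] [-0.5  2.4 -6.7  0.3  7.3 -1.5 -0.  -1.9]
red 251.54379562043795 193.97810218978103 274 244 259 178 207
key fit [ 0.55710618 -0.17950621  0.10393586] 0.37757437070938216 model [ 0.55185352 -0.18082933  0.        ]
(array([ -6.3,   0. , 130.5]), np.float64(0.12)) handle [ 0.45711241 -0.07840804  0.106     ]
```

```bash
python3 - <<'E'
from h import *
from scipy.optimize import minimize,least_squares
w=pickle.load(open('pics/w2.pkl','rb'))
C=[(-.11,-.15,.12),(-.159,.075,.106),(-.159,-.035,.106),(-.08,-.095,.121)]
T=np.array([(193,147),(435,98),(316,98),(251,182.5)])
f=lambda P:np.ravel([proj(w,c2w(P,p))-q for p,q in zip(C,T)])
r=least_squares(f,np.load('P.npy'));P=r.x;print(P,f(P).round(1))
fr=w['frame'].astype(int);m=(fr[...,0]>45)&(fr[...,1]*2<fr[...,0])&(fr[...,2]*2<fr[...,0]);m[230:]=0;m[:,:220]=0;m[:,280:]=0
v,u=np.nonzero(m);print('red',len(u),u.min(),u.max(),v.min(),v.max())
for r0 in range(172,212,3): 
  uu=np.nonzero(m[r0])[0]; print(r0,(uu.min(),uu.max()) if len(uu) else '',end='; ')
B=np.array([(x,y,z) for x in(-.0125,.0125) for y in(-.0045,.0045) for z in(-.013,.013)])
def cost(q):
    c,s=np.cos(P[2]-q[2]),np.sin(P[2]-q[2])
    pts=np.array([proj(w,(q[0]+c*x-s*y,q[1]+s*x+c*y,.145+z)) for x,y,z in B])
    k=np.zeros(m.shape,np.uint8);cv2.fillConvexPoly(k,cv2.convexHull((pts*16).round().astype(np.int32)),1,shift=4)
    return 1-(k.astype(bool)&m).sum()/(k.astype(bool)|m).sum()
c0=c2w(P,(-.08,-.095,0))[:2]
best=min((minimize(cost,[*c0,t],method='Nelder-Mead',options=dict(initial_simplex=[[*(c0+d),t+e] for d,e in(((0,0),0),((.003,0),.05),((0,.003),.05),((-.003,-.003),-.08))])) for t in(-.3,-.1,0,.1,.2,.3)),key=lambda r:r.fun)
print('\nkey fit',best.x,best.fun,'model',c0)
np.save('P2.npy',P);x=best.x
print(plan([x[0],x[1],.13],P[2]-x[2]+np.pi/2),'handle',c2w(P,(-.159,.02,.106)))
E
```

```text
[ 0.61842136 -0.07557249  0.14050085] [-0.5  1.9 -0.4  0.9  1.  -1.6 -0.1 -1.2]
red 352 244 259 174 207
172 ; 175 (np.int64(250), np.int64(257)); 178 (np.int64(249), np.int64(258)); 181 (np.int64(249), np.int64(259)); 184 (np.int64(248), np.int64(259)); 187 (np.int64(247), np.int64(258)); 190 (np.int64(248), np.int64(257)); 193 (np.int64(247), np.int64(256)); 196 (np.int64(245), np.int64(256)); 199 (np.int64(245), np.int64(255)); 202 (np.int64(244), np.int64(254)); 205 (np.int64(245), np.int64(253)); 208 ; 211 ; 
key fit [ 0.55429582 -0.18024068  0.13719464] 0.21300448430493268 model [ 0.55251339 -0.18083948]
(array([ -3.4,  -0.2, 130.5]), np.float64(0.158)) handle [ 0.45818736 -0.07803578  0.106     ]
```

>>> play_rows(increments=[{"tx":-2,"ty":0,"tz":40,"turn":0.16,"claw":50},{"tx":-2,"ty":0,"tz":80,"turn":0.16,"claw":50},{"tx":-2,"ty":0,"tz":115,"turn":0.16,"claw":50},{"tx":-2,"ty":0,"tz":130,"turn":0.16,"claw":50},{"tx":-2,"ty":0,"tz":130,"turn":0.16,"claw":50},{"tx":-2,"ty":0,"tz":130,"turn":0.16,"claw":20},{"tx":-2,"ty":0,"tz":130,"turn":0.16,"claw":14},{"tx":-2,"ty":0,"tz":130,"turn":0.16,"claw":14},{"tx":-2,"ty":0,"tz":130,"turn":0.16,"claw":0},{"tx":-2,"ty":0,"tz":130,"turn":0.16,"claw":0},{"tx":-2,"ty":0,"tz":130,"turn":0.16,"claw":0}])

```text
t: 3.7
eef_pos: [0.5532, -0.1794, 0.131]
tool_rot: [-0.0, -0.0, 1.0, 0.002]
force: [-2.3, 6.9, 4.8]
width: 0.0088
finger_force: 30.0
```

```bash
python3 - <<'E'
from h import *
o=manip.get_obs();print({k:np.round(o[k],3) for k in('t','eef_pos','joint_pos','force','ft_torque','width','finger_force')})
E
```

```text
{'t': np.float64(3.7), 'eef_pos': array([ 0.553, -0.179,  0.131]), 'joint_pos': array([-0.523,  0.252,  1.659,  0.003,  1.233, -2.095]), 'force': array([-2.329,  6.919,  4.818]), 'ft_torque': array([ 1.248,  0.213, -0.069]), 'width': np.float64(0.009), 'finger_force': np.float64(30.0)}
```

>>> play_rows(increments=[{"tx":0,"ty":1,"tz":0,"turn":0.1,"claw":0},{"tx":0,"ty":1,"tz":0,"turn":0.2,"claw":0},{"tx":0,"ty":1,"tz":0,"turn":0.3,"claw":0},{"tx":0,"ty":1,"tz":0,"turn":0.4,"claw":0},{"tx":0,"ty":1,"tz":0,"turn":0.5,"claw":0},{"tx":0,"ty":1,"tz":0,"turn":0.6,"claw":0},{"tx":0,"ty":1,"tz":0,"turn":0.7,"claw":0},{"tx":0,"ty":1,"tz":0,"turn":0.8,"claw":0},{"tx":0,"ty":1,"tz":0,"turn":0.9,"claw":0},{"tx":0,"ty":1,"tz":0,"turn":1.0,"claw":0},{"tx":0,"ty":1,"tz":0,"turn":1.1,"claw":0},{"tx":0,"ty":1,"tz":0,"turn":1.2,"claw":0},{"tx":0,"ty":1,"tz":0,"turn":1.3,"claw":0},{"tx":0,"ty":1,"tz":0,"turn":1.3,"claw":0}])

```text
t: 5.45
eef_pos: [0.5538, -0.1786, 0.131]
tool_rot: [-0.001, 0.605, 0.796, 0.002]
force: [1.2, 6.3, 2.0]
width: 0.0087
finger_force: 30.0
```

```bash
python3 - <<'E'
from h import *
o=manip.get_obs();print({k:np.round(o[k],3) for k in('t','eef_pos','tool_rot','joint_pos','force','ft_torque','tau','width','finger_force')})
q=o['tool_rot'];print(2*np.arctan2(q[2],q[1]))
E
```

```text
{'t': np.float64(5.45), 'eef_pos': array([ 0.554, -0.179,  0.131]), 'tool_rot': array([-0.001,  0.605,  0.796,  0.002]), 'joint_pos': array([-0.521,  0.252,  1.66 ,  0.003,  1.231, -0.793]), 'force': array([1.215, 6.28 , 1.987]), 'ft_torque': array([ 1.049, -0.122, -0.111]), 'tau': array([ -3.518, -38.948, -30.169,  -1.619,  -0.672,   0.201]), 'width': np.float64(0.009), 'finger_force': np.float64(30.0)}
1.841146979670602
```

>>> play_rows(increments=[{"tx":0,"ty":0,"tz":0,"turn":0.03,"claw":0},{"tx":0,"ty":0,"tz":0,"turn":0.06,"claw":0},{"tx":0,"ty":0,"tz":0,"turn":0.09,"claw":0},{"tx":0,"ty":0,"tz":0,"turn":0.09,"claw":0}])

```text
t: 5.95
eef_pos: [0.5538, -0.1786, 0.131]
tool_rot: [-0.001, 0.64, 0.768, 0.002]
force: [1.4, 5.6, 2.3]
width: 0.0089
finger_force: 30.0
```

```bash
cat > st.py <<'E'
from h import *
o=manip.get_obs();print({k:np.round(o[k],3).tolist() for k in('t','eef_pos','force','ft_torque','tau','width')})
q=o['tool_rot'];print('yaw',2*np.arctan2(q[2],q[1]))
E
python3 st.py
```

```text
{'t': 5.95, 'eef_pos': [0.554, -0.179, 0.131], 'force': [1.436, 5.588, 2.317], 'ft_torque': [1.045, -0.175, -0.05], 'tau': [-3.583, -39.01, -30.136, -1.657, -0.612, 0.023], 'width': 0.009}
yaw 1.751820906546026
```

Not at the stop yet, so I'll keep going.

>>> play_rows(increments=[{"tx":0,"ty":0,"tz":0,"turn":0.03,"claw":0},{"tx":0,"ty":0,"tz":0,"turn":0.06,"claw":0},{"tx":0,"ty":0,"tz":0,"turn":0.06,"claw":0}])

```text
t: 6.32
eef_pos: [0.5538, -0.1786, 0.131]
tool_rot: [-0.001, 0.663, 0.749, 0.001]
force: [1.0, 6.8, 3.8]
width: 0.0086
finger_force: 30.3
```

```bash
python3 st.py
```

```text
{'t': 6.325, 'eef_pos': [0.554, -0.179, 0.131], 'force': [0.99, 6.79, 3.832], 'ft_torque': [1.061, -0.123, 0.59], 'tau': [-4.147, -39.043, -30.109, -1.482, -0.571, 0.589], 'width': 0.009}
yaw 1.6931432782459213
```

Torque about z jumped to 0.59 N m, so the key is at its stop: about 1.45 rad turned from a start near 0.14. Next: release and rise.

>>> play_rows(increments=[{"tx":0,"ty":0,"tz":0,"turn":0.06,"claw":40},{"tx":0,"ty":0,"tz":0,"turn":0.06,"claw":40},{"tx":0,"ty":0,"tz":0,"turn":0.06,"claw":40},{"tx":0,"ty":0,"tz":-30,"turn":0.06,"claw":40},{"tx":0,"ty":0,"tz":-70,"turn":0.06,"claw":40},{"tx":0,"ty":0,"tz":-110,"turn":0.06,"claw":40},{"tx":0,"ty":0,"tz":-110,"turn":0.06,"claw":40},{"tx":0,"ty":0,"tz":-110,"turn":0.06,"claw":40}])

```text
t: 7.32
eef_pos: [0.5528, -0.1802, 0.2397]
tool_rot: [-0.001, 0.685, 0.728, -0.0]
force: [-0.3, -0.4, -0.7]
width: 0.0398
finger_force: 0.0
```

```bash
python3 st.py && python3 - <<'E'
from h import *
P=np.load('P2.npy');h=c2w(P,(-.159,.02,.106));print(h,plan([h[0],h[1],.22],P[2]),plan([h[0],h[1],.087],P[2]))
w=snap('wrist','w3');print('pred handle',proj(w,h))
E
```

```text
{'t': 7.325, 'eef_pos': [0.553, -0.18, 0.24], 'force': [-0.312, -0.366, -0.671], 'ft_torque': [-0.081, 0.12, 0.001], 'tau': [0.029, -40.53, -33.947, 0.058, 0.034, -0.003], 'width': 0.04}
yaw 1.6320197503399
[ 0.45818736 -0.07803578  0.106     ] (array([107.8, -88.2,  19.9]), np.float64(-0.079)) (array([107.7, -88.1, 152.9]), np.float64(-0.079))
pred handle [145.65486163  57.30378223]
```

View pics/w3.png

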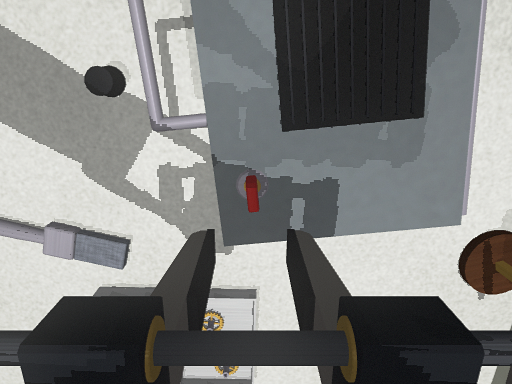

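The key now lies square to its start direction, with the bow at (251,177)–(253,212). The bar shows at (145,57), matching the prediction (145.7,57.3). Moving to the handle.

>>> play_rows(increments=[{"tx":36,"ty":-29,"tz":0,"turn":-0.08,"claw":34},{"tx":72,"ty":-58,"tz":10,"turn":-0.08,"claw":34},{"tx":108,"ty":-88,"tz":20,"turn":-0.08,"claw":34},{"tx":108,"ty":-88,"tz":50,"turn":-0.08,"claw":34},{"tx":108,"ty":-88,"tz":80,"turn":-0.08,"claw":34},{"tx":108,"ty":-88,"tz":100,"turn":-0.08,"claw":34},{"tx":108,"ty":-88,"tz":120,"turn":-0.08,"claw":34},{"tx":108,"ty":-88,"tz":120,"turn":-0.08,"claw":34}])

```text
t: 8.38
eef_pos: [0.4564, -0.0769, 0.1178]
tool_rot: [-0.003, 0.655, 0.755, -0.001]
force: [0.1, 0.8, 0.9]
width: 0.0341
finger_force: 0.0
```

```bash
python3 st.py && python3 - <<'E'
from h import *
P=np.load('P2.npy');h=c2w(P,(-.159,.02,.106));print(plan([h[0],h[1],.087],P[2]))
w=snap('wrist','w4')
E
```

```text
{'t': 8.375, 'eef_pos': [0.456, -0.077, 0.118], 'force': [0.088, 0.838, 0.944], 'ft_torque': [-0.083, 0.036, -0.031], 'tau': [-0.069, -27.743, -29.153, 0.047, -0.089, -0.001], 'width': 0.034}
yaw 1.7119118574699468
(array([-1.5,  1.7, 30.8]), np.float64(0.001))
```

View pics/w4.png

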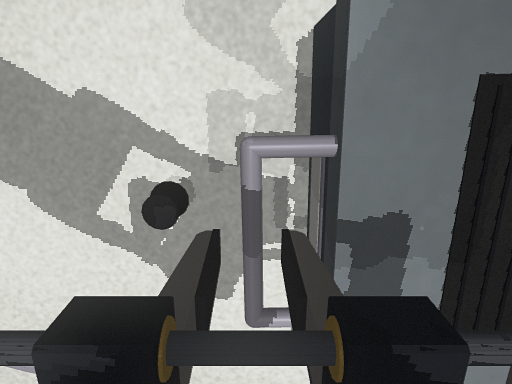

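The bar (u≈252) is centred between the fingertips (220 and 282), so I'll descend and close.

>>> play_rows(increments=[{"tx":0,"ty":0,"tz":15,"turn":0,"claw":34},{"tx":0,"ty":0,"tz":31,"turn":0,"claw":34},{"tx":0,"ty":0,"tz":31,"turn":0,"claw":34},{"tx":0,"ty":0,"tz":31,"turn":0,"claw":16},{"tx":0,"ty":0,"tz":31,"turn":0,"claw":16},{"tx":0,"ty":0,"tz":31,"turn":0,"claw":0},{"tx":0,"ty":0,"tz":31,"turn":0,"claw":0},{"tx":0,"ty":0,"tz":31,"turn":0,"claw":0}])

```text
t: 9.43
eef_pos: [0.4576, -0.0783, 0.09]
tool_rot: [-0.001, 0.655, 0.755, -0.001]
force: [-7.0, -0.5, 5.9]
width: 0.0109
finger_force: 30.0
```

```bash
python3 st.py && python3 - <<'E'
from h import *
R=.26907
for d in range(0,51,2):
    t=np.radians(d)-.0223; print(d, 'ty/tz mm', round((.269-R*np.cos(t))*1e3,1), round(-(R*np.sin(t)+.006)*1e3,1),end=' | ')
from scipy.spatial.transform import Rotation as Rn
q=manip.get_obs()['tool_rot'];print(Rn.from_quat([q[1],q[2],q[3],q[0]]).as_matrix().round(3))
E
```

```text
{'t': 9.425, 'eef_pos': [0.458, -0.078, 0.09], 'force': [-7.026, -0.454, 5.877], 'ft_torque': [-0.301, 1.234, 0.167], 'tau': [0.998, -27.796, -29.31, 1.206, -1.579, 0.136], 'width': 0.011}
yaw 1.7128066790160974
0 ty/tz mm -0.0 -0.0 | 2 ty/tz mm -0.0 -9.4 | 4 ty/tz mm 0.2 -18.8 | 6 ty/tz mm 0.8 -28.2 | 8 ty/tz mm 1.8 -37.5 | 10 ty/tz mm 3.0 -46.8 | 12 ty/tz mm 4.6 -56.1 | 14 ty/tz mm 6.5 -65.3 | 16 ty/tz mm 8.8 -74.4 | 18 ty/tz mm 11.3 -83.4 | 20 ty/tz mm 14.2 -92.4 | 22 ty/tz mm 17.3 -101.2 | 24 ty/tz mm 20.8 -109.9 | 26 ty/tz mm 24.6 -118.5 | 28 ty/tz mm 28.7 -127.0 | 30 ty/tz mm 33.0 -135.3 | 32 ty/tz mm 37.7 -143.5 | 34 ty/tz mm 42.6 -151.5 | 36 ty/tz mm 47.8 -159.3 | 38 ty/tz mm 53.3 -166.9 | 40 ty/tz mm 59.1 -174.3 | 42 ty/tz mm 65.1 -181.5 | 44 ty/tz mm 71.3 -188.5 | 46 ty/tz mm 77.8 -195.3 | 48 ty/tz mm 84.5 -201.9 | 50 ty/tz mm 91.5 -208.2 | [[-0.142  0.99  -0.003]
 [ 0.99   0.142 -0.001]
 [-0.    -0.003 -1.   ]]
```

>>> play_rows(increments=[{"tx":0,"ty":0,"tz":-5,"turn":0,"claw":0},{"tx":0,"ty":0,"tz":-9.4,"turn":0,"claw":0},{"tx":0,"ty":0.1,"tz":-14,"turn":0,"claw":0},{"tx":0,"ty":0.2,"tz":-18.8,"turn":0,"claw":0},{"tx":0,"ty":0.8,"tz":-28,"turn":0,"claw":0},{"tx":0,"ty":1.8,"tz":-37.5,"turn":0,"claw":0},{"tx":0,"ty":3,"tz":-47,"turn":0,"claw":0},{"tx":0,"ty":3,"tz":-47,"turn":0,"claw":0}])

```text
t: 10.42
eef_pos: [0.4604, -0.0778, 0.1366]
tool_rot: [-0.001, 0.655, 0.755, -0.001]
force: [-5.2, -3.9, -3.7]
width: 0.0109
finger_force: 30.0
```

```bash
python3 st.py; python3 -c "
from h import *
s=snap('side','s5');cv2.imwrite('pics/cs5.png',cv2.resize(s['frame'][80:260,170:390],(660,540),interpolation=cv2.INTER_CUBIC)[:,:,::-1])"
```

```text
{'t': 10.425, 'eef_pos': [0.46, -0.078, 0.137], 'force': [-5.176, -3.899, -3.678], 'ft_torque': [-0.784, 1.099, 0.103], 'tau': [2.112, -30.86, -34.038, 1.805, -0.943, 0.136], 'width': 0.011}
yaw 1.7122747389875477
```

View pics/cs5.png

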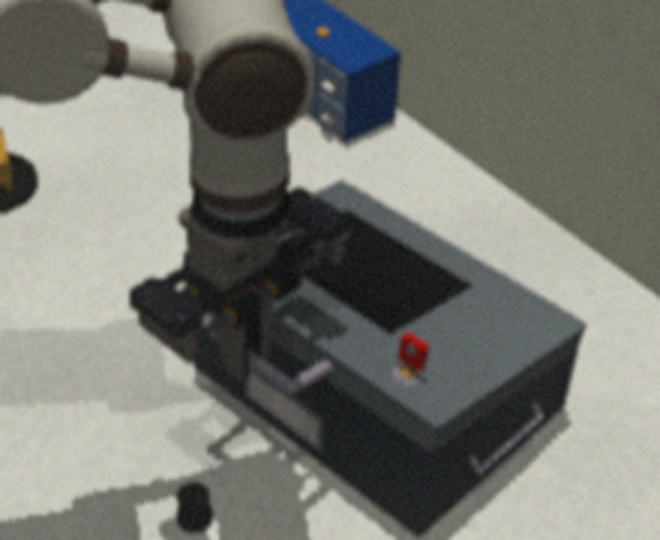

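The lid has come up with the handle (front-right corner visibly raised), and forces stay small. Continuing along the arc to 50°.

>>> play_rows(increments=[{"tx":0,"ty":1.6,"tz":-9.3,"turn":0,"claw":0},{"tx":0,"ty":3.5,"tz":-18.5,"turn":0,"claw":0},{"tx":0,"ty":5.8,"tz":-27.6,"turn":0,"claw":0},{"tx":0,"ty":8.3,"tz":-36.6,"turn":0,"claw":0},{"tx":0,"ty":11.2,"tz":-45.6,"turn":0,"claw":0},{"tx":0,"ty":14.3,"tz":-54.4,"turn":0,"claw":0},{"tx":0,"ty":17.8,"tz":-63.1,"turn":0,"claw":0},{"tx":0,"ty":21.6,"tz":-71.7,"turn":0,"claw":0},{"tx":0,"ty":25.7,"tz":-80.2,"turn":0,"claw":0},{"tx":0,"ty":30,"tz":-88.5,"turn":0,"claw":0},{"tx":0,"ty":30,"tz":-88.5,"turn":0,"claw":0}])

```text
t: 11.85
eef_pos: [0.4888, -0.0733, 0.2254]
tool_rot: [-0.003, 0.655, 0.755, -0.002]
force: [-11.8, -2.4, 3.2]
width: 0.0111
finger_force: 30.0
```

```bash
python3 st.py
```

```text
{'t': 11.85, 'eef_pos': [0.489, -0.073, 0.225], 'force': [-11.801, -2.387, 3.154], 'ft_torque': [-0.446, 2.404, 0.109], 'tau': [1.88, -29.902, -36.425, 2.218, -3.348, 0.136], 'width': 0.011}
yaw 1.7122002809531616
```

>>> play_rows(increments=[{"tx":0,"ty":3.5,"tz":-8.2,"turn":0,"claw":0},{"tx":0,"ty":8,"tz":-16.2,"turn":0,"claw":0},{"tx":0,"ty":13,"tz":-24,"turn":0,"claw":0},{"tx":0,"ty":18.5,"tz":-31.6,"turn":0,"claw":0},{"tx":0,"ty":24.3,"tz":-39,"turn":0,"claw":0},{"tx":0,"ty":30.3,"tz":-46.2,"turn":0,"claw":0},{"tx":0,"ty":36.5,"tz":-53.2,"turn":0,"claw":0},{"tx":0,"ty":43,"tz":-60,"turn":0,"claw":0},{"tx":0,"ty":50,"tz":-66.6,"turn":0,"claw":0},{"tx":0,"ty":57,"tz":-73,"turn":0,"claw":0},{"tx":0,"ty":57,"tz":-73,"turn":0,"claw":0},{"tx":0,"ty":57,"tz":-73,"turn":0,"claw":0}])

```text
t: 13.35
eef_pos: [0.5456, -0.0642, 0.3006]
tool_rot: [-0.002, 0.655, 0.755, -0.001]
force: [-13.8, 1.7, 11.5]
width: 0.0111
finger_force: 30.0
```

```bash
python3 st.py; python3 - <<'E'
from h import *
P=np.load('P2.npy');hg=c2w(P,(.11,.02,.112))
e=manip.get_obs()['eef_pos'];print('angle',np.degrees(np.arctan2(e[2]+.019-.112,np.linalg.norm(hg[:2]-e[:2]))+.0223),'R',np.hypot(e[2]+.019-.112,np.linalg.norm(hg[:2]-e[:2])))
s=snap('side','s6')
t=np.radians(50)
# predicted lid corners (shut: x -110, y-150, z .12) for 40/50/60 deg
for d in(45,50,55):
    c,s_=np.cos(np.radians(d)),np.sin(np.radians(d))
    L=lambda x,y,z:c2w(P,(.11+(x-.11)*c+(z-.112)*s_,y,.112-(x-.11)*s_+(z-.112)*c))
    print(d,[proj(s,L(*p)).round().tolist() for p in((-.11,-.15,.12),(-.11,.15,.12),(-.159,-.035,.106))])
cv2.imwrite('pics/cs6.png',cv2.resize(s['frame'][60:280,150:400],(750,600),interpolation=cv2.INTER_CUBIC)[:,:,::-1])
E
```

```text
{'t': 13.35, 'eef_pos': [0.546, -0.064, 0.301], 'force': [-13.812, 1.692, 11.452], 'ft_torque': [0.324, 2.767, 0.166], 'tau': [-0.452, -29.406, -33.143, 0.923, -4.529, 0.135], 'width': 0.011}
yaw 1.712579298262327
angle 50.273200940893936 R 0.2750676368847825
45 [[338.0, 173.0], [249.0, 119.0], [288.0, 150.0]]
50 [[342.0, 166.0], [253.0, 112.0], [294.0, 142.0]]
55 [[347.0, 159.0], [257.0, 107.0], [299.0, 133.0]]
```

View pics/cs6.png

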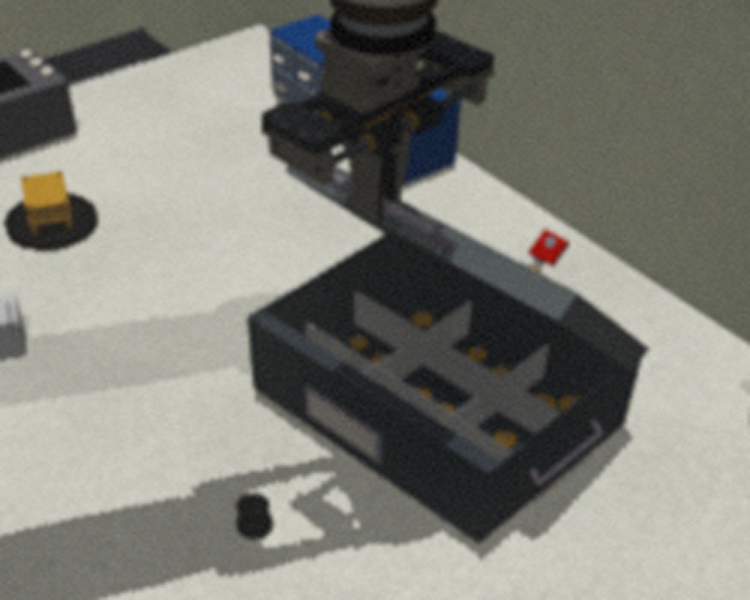

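The lid is open with the compartments visible: its front-right top corner is at crop (578,294) and the key at (549,247). I'll ease the small radial preload, then check the angle against the image.

>>> play_rows(increments=[{"tx":0,"ty":-1,"tz":-1,"turn":0,"claw":0},{"tx":0,"ty":-2,"tz":-2,"turn":0,"claw":0},{"tx":0,"ty":-2,"tz":-2,"turn":0,"claw":0},{"tx":0,"ty":-2,"tz":-2,"turn":0,"claw":0},{"tx":0,"ty":-2,"tz":-2,"turn":0,"claw":0}])

```text
t: 14.02
eef_pos: [0.5451, -0.0644, 0.3002]
tool_rot: [-0.002, 0.655, 0.755, 0.0]
force: [-5.3, 3.2, 1.9]
width: 0.0108
finger_force: 30.0
```

```bash
python3 st.py; python3 - <<'E'
from h import *
from scipy.optimize import least_squares
def red(im):
    f=im['frame'].astype(int); m=(f[...,0]>70)&(f[...,1]*2<f[...,0])&(f[...,2]*2<f[...,0]); m[:120]=0;m[230:]=0;m[:,:280]=0;m[:,360:]=0
    v,u=np.nonzero(m); return np.array([u.mean(),v.mean()])
s0=pickle.load(open('pics/side0.pkl','rb'));t0=pickle.load(open('pics/top0.pkl','rb'));s=snap('side','s7');t=snap('top','t7')
for n in('P.npy','P2.npy'):
    P=np.load(n)
    def L(p,d):
        c,s_=np.cos(d),np.sin(d);x,y,z=p;return c2w(P,(.11+(x-.11)*c+(z-.112)*s_,y,.112-(x-.11)*s_+(z-.112)*c))
    k=(-.08,-.095,.145)
    for a,b in((s0,s),(t0,t)):
        bias=red(a)-proj(a,L(k,0)); r=least_squares(lambda d:proj(b,L(k,d[0]))+bias-red(b),[.8]);print(n,np.degrees(r.x),r.fun.round(1),bias.round(1))
E
```

```text
{'t': 14.025, 'eef_pos': [0.545, -0.064, 0.3], 'force': [-5.298, 3.217, 1.861], 'ft_torque': [0.539, 1.204, 0.152], 'tau': [-1.747, -34.779, -35.259, -0.359, -2.039, 0.134], 'width': 0.011}
yaw 1.7125735873911259
P.npy [47.95200135] [-0.4 -0.3] [ 0.3 -1.6]<stdin>:5: RuntimeWarning: Mean of empty slice.
  ret = ret.dtype.type(ret / rcount)
Traceback (most recent call last):
ValueError: Residuals are not finite in the initial point.
```

```bash
python3 -c "
from h import *
o=manip.get_obs();print(abs(o['joint_velocities']).max(),o['eef_pos'],o['force']);print(manip.sign_off())"
```

```text
0.0024184888981993113 [ 0.54513924 -0.06437217  0.30023595] [-4.8077414   3.57889478  0.50698192]
the job is handed in; nothing more can be done
None
```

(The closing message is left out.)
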